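Put the blue parts bin back into the row

TASK

Put the loose blue parts bin back into the row on the rack, directly to the left of the yellow bin (left as the robot sees it). First nudge the row apart there to make a gap wide enough for the bin, then slide the blue bin into the gap until it is fully home at the back stop and level with the others. Leave all the bins in the row home and square, do not lift or tip any bin, and do not disturb the can, the jar or the wrench on the bench.

Things in the scene. Friction and masses are not known exactly. Their poses are not given: they have to be found in the camera images.
- rack: Fixed grey steel rack. Origin on the bench, x towards its back stop (away from the robot), y left, z up. Base plate 6 mm thick, x -155 to 125 mm, y -193 to 193 mm; its front part (x below 0) is a bare apron level with the row's floor: no step. Two end cheeks 45 mm high, x 0 to 125 mm, inner faces at y = +185 and -185 mm: room for five bins and 20 mm over.
- back_stop (a point): Middle of the front face of the rack's back stop (45 mm high), on the base plate, 117 mm ahead of the rack's origin. A bin touching the stop has its centre 55 mm before it (x = 62 mm in the rack). The row of four bins starts tight (1.5 mm between bins), 2 mm off the stop, with free room at both its ends, unevenly shared.
- blue_bin_center (a point): Blue parts bin, loose, starts askew on the apron in front of the row. 70 wide, 110 long, 60 mm high (front wall 42), open at the top, walls 3 mm thick, sides stepping down to the front, cavity 64 x 104 mm; fittings fill it to 20 mm above its underside, above that its walls can be pushed from inside. About 0.3 kg. Point: centre, 30 mm above its underside; x from its low labelled front to its back, y left, z up
- yellow_bin_center (a point): Yellow parts bin in the row; it is never the leftmost. Same shape: 70 wide, 110 long, 60 mm high (front wall 42), open at the top, walls 3 mm thick, sides stepping down to the front, cavity 64 x 104 mm; fittings fill it to 20 mm above its underside, above that its walls can be pushed from inside. About 0.3 kg. Point: centre, 30 mm above its underside; x from its low labelled front to its back, y left, z up
- end_bin_center (a point): Dark grey-green parts bin, leftmost in the row at the start. Same size, mass and axes as the yellow one, point at its centre
- grey_bin_a_center (a point): Dark grey-green parts bin in the row, place varies. Same size, mass and axes as the yellow one, point at its centre
- grey_bin_b_center (a point): Dark grey-green parts bin in the row, place varies. Same size, mass and axes as the yellow one, point at its centre
- sealant_can_center (a point): Bystander: red can, 60 mm diameter, 110 mm high, standing on the bench to the left of the rack; point at its centre
- thread_jar_center (a point): Bystander: amber jar, 66 mm diameter, 80 mm high, standing on the bench to the right of the rack; point at its centre
- wrench_grip (a point): Bystander: steel wrench 180 mm long lying on the bench to the right of the rack; point on its handle

How it is judged:
By the outcome, as a careful person would: the job done as asked, in the order asked, and still so for the second after the job is handed in, with the robot touching nothing.
It also fails if it takes over 59 s, if anything falls off the work surface, if the arm or the gripper's body presses on something with over 40 N, if the wrist force passes 120 N, or if a joint passes its speed limit or range.

ROBOT

A 6-joint arm with a two-finger parallel gripper is mounted at the origin on the work surface. World frame = base frame: x ahead of the robot, y to its left, z up, the work surface at z = 0. Lengths are in m, angles in rad, forces in N, time in s.
With the tool pointing down it reaches from about 0.275 to 0.825 m from the base axis. Payload 4.9 kg.
Tool frame: the origin (TCP) lies midway between the tips of the shut fingers; the grasp point (between the pads) lies 19 mm behind it (grip_point_offset is the distance from the TCP to the grasp point, in m); z points along the fingers, y is the line along which they close (so a half turn about z gives the same grasp; the last joint's range is limited). The gripper opens to 85 mm and grips with 20 to 120 N. Pads are 22 mm wide; open, the fingers measure 114 mm over their backs; the gripper's body (76 mm by 85 mm) begins 54 mm behind the grasp point. The pads swing forward as they close: fully open they stand 13 mm farther back than shut.
Start: joints at [0.987, 0.326, -0.193, 1.052, 0, 1.437], TCP at [0.239, 0.495, 0.231] pointing down, gripper open.
Joint ranges: [-2.65, 2.65], [-0.97, 1.79], [-1.3, 1.35], [-1.93, 2.1], [-1.47, 1.37], [-3.14, 3.14]. Speed limits (rad/s): [2.57, 2.57, 3.14, 3.14, 3.14, 3.14].

INTERFACE

Orientations are given as a rotation vector (axis times angle).
In Python, from cell import * gives the robot as it stands. Calls block until the motion is done:
- movep(position, orientation): joint-space move of the TCP to a pose.
- move_l(position, velocity=0.15, rot=None, until_force=None): straight line of the TCP; rot=None keeps the orientation; velocity is the mean speed in m/s. With until_force (N) it stops when the force on the tool has changed by that much, and returns True; else False.
- set_joints(angles): joint-space move.
- let_go() and grab(newtons=None): open the fingers fully, or close them until they stop; newtons is the grip in N (None keeps the last).
- sleep(seconds).
- ik(position, orientation): joint angles nearest the present ones, or None.
- get_state(): the state.
- grab_frame(name): name is "scene" or "top" or "wrist"; returns a dict with "img" (400x640x3 uint8, red, green, blue), "fx", "fy", "cx", "cy" (pixels), "cam_to_world" (4x4, takes a point from camera to world coordinates); the wrist camera has in their place "T_tool_cam" (4x4, takes a point from camera to tool coordinates, whose origin is the TCP and whose axes are the flange's). Camera axes: x right, y down, z forward; pixel columns grow to the right and rows downward; lengths in m; the calibration is good to about 2 mm. A picture is of the moment at which its call begins: read the wrist's pose just before it. There is no depth.
A pose or a line that the arm cannot do raises MotionError and nothing moves.
- sign_off(): hands the job in; it is judged then, once.
Trained networks look in the newest picture that a camera, given by its name, has taken for a name from the list of things; names that differ only in an ending like _2 or _b are one class to them, and where a whole thing is asked for, a point or a joint stands for the part that bears it (a point fixed in the world has none). Each returns a list of dicts, best first, with "score" (0 to 1); they miss things now and then, are a little off and sometimes report something else, mostly with a low value. They report only what shows in the picture. A call takes as long as a camera call.
- spot_in(camera, name): "centre" ([column, row] in pixels, amid what is visible of it).
- silhouettes(camera, name): "mask" (400x640 bool, what is visible of it) and "centre" ([column, row] in pixels, amid what is visible of it).
- tip_of(camera, name): "centre" ([column, row] in pixels: a listed point, or the origin of a listed thing).
The state is a dict: "clock": time; "q": joint angles; "joint_velocities": joint speeds; "tau": joint torques, N m; "position": TCP position; "eef_rot": TCP orientation; "contact_force": force on the tool from outside, world axes, zero at the start; "wrist_torque": the same for the moment, N m; "finger_gap": opening from 0.0 (shut) to 1.0 (fully open); "grasp_force": force on a finger pad.
Only numpy, scipy, OpenCV 4.12 (cv2) and the standard library are available. Lean on these libraries where they do the work, as an engineer would, in place of code of your own. Each camera call takes 0.05 s, during which the arm holds its last target. There are 200 camera calls.

## Working session

There is one attempt and no reset: what is moved stays moved. The work goes in short steps, each a Python script; the robot and the scene stay as the last script left them, time stands still between calls to the robot, and variables do not carry over. Pictures are saved under pics/ and viewed, at most 10 in all, crops included, and the job is handed in when it is done.

```bash
mkdir -p pics; ls; python3 - <<'E'
from cell import *
import cv2,numpy as np
fs={}
for n in ("scene","top"):
    f=grab_frame(n); cv2.imwrite(f"pics/{n}0.png",f["img"][...,::-1])
    print(n,f["fx"],f["cx"],f["cy"],np.round(f["cam_to_world"],3).tolist())
for n in ["rack","back_stop","blue_bin_center","yellow_bin_center","end_bin_center","grey_bin_a_center","sealant_can_center","thread_jar_center","wrench_grip"]:
    print(n,[(np.round(d["centre"],1).tolist(),round(d["score"],2)) for d in tip_of("top",n)[:5]])
s=get_state();print(s["clock"],s["position"],s["eef_rot"],s["contact_force"])
E
```

```text
pics
scene 500.0606822235079 310.63715945269826 196.86754903735383 [[0.788, 0.509, -0.348, 0.936], [0.616, -0.634, 0.467, -0.55], [0.018, -0.582, -0.813, 1.04], [0.0, 0.0, 0.0, 1.0]]
top 418.277253322285 329.3969657902829 200.72015182071425 [[-0.024, -0.998, 0.061, 0.465], [-1.0, 0.024, 0.007, 0.017], [-0.008, -0.061, -0.998, 1.18], [0.0, 0.0, 0.0, 1.0]]
rack [([328.1, 204.4], 0.55), ([288.8, 179.3], 0.29)]
back_stop [([437.9, 226.3], 0.38)]
blue_bin_center []
yellow_bin_center [([342.0, 183.3], 0.84)]
end_bin_center [([287.6, 180.1], 0.87), ([438.7, 168.3], 0.34)]
grey_bin_a_center [([314.3, 178.6], 0.92), ([327.5, 202.9], 0.59)]
sealant_can_center [([216.6, 209.7], 0.97)]
thread_jar_center [([440.9, 167.9], 0.62)]
wrench_grip [([434.9, 228.4], 0.77), ([328.1, 201.7], 0.2)]
0.55 [0.23911526 0.49528745 0.23126015] [-7.00617521e-01 -3.06242048e+00  7.35130827e-05] [-0.24534227  0.45836636  0.26247402]
```

```bash
python3 - <<'E'
import cv2
a=cv2.imread("pics/top0.png")[120:300,180:480]
cv2.imwrite("pics/top0c.png",cv2.resize(a,(800,480),interpolation=cv2.INTER_CUBIC))
E
```

```text
(no output)
```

View pics/top0c.png

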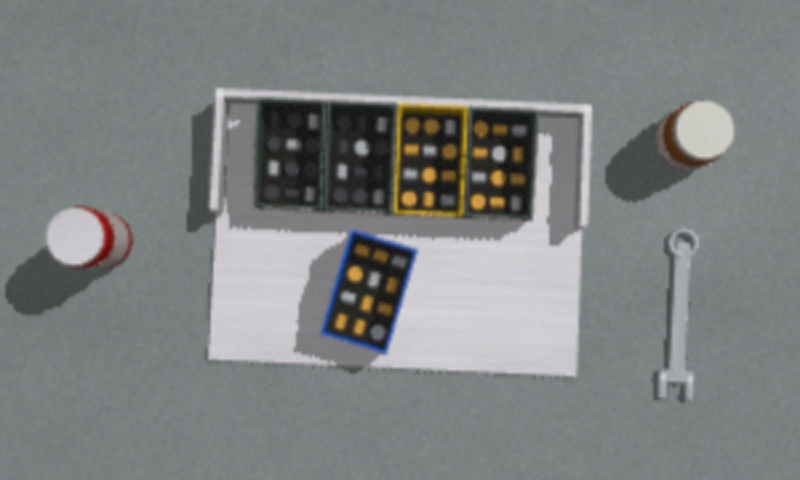

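View pics/scene0.png

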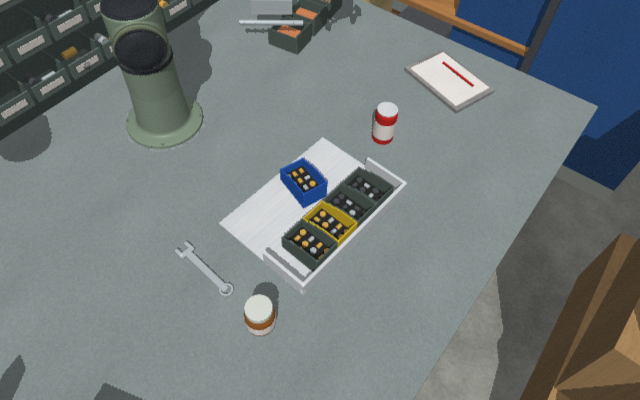

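The top view (crop ×2.667, offset 180,120) shows the row as grey, grey, yellow, grey from the left. The yellow bin is at crop (430,160). The blue bin is askew at (369,290), yawed about -15°. The can is at (90,237), the jar at (697,135) and the wrench at (678,310). The scene view agrees with this. Next I'll take a closer wrist picture.

```bash
cat > h.py <<'E'
from cell import *
import cv2,numpy as np
from scipy.spatial.transform import Rotation as Ro
def rot(th): return (Ro.from_euler('z',th)*Ro.from_euler('x',np.pi)).as_rotvec()
def px2w(K,T,p,z):
    d=T[:3,:3]@np.array([(p[0]-K[1])/K[0],(p[1]-K[2])/K[0],1.]); o=T[:3,3]
    return o+d*(z-o[2])/d[2]
def wrist(name=None):
    s=get_state(); f=grab_frame("wrist")
    W=np.eye(4); W[:3,:3]=Ro.from_rotvec(s["eef_rot"]).as_matrix(); W[:3,3]=s["position"]
    if name: cv2.imwrite(name,f["img"][...,::-1])
    return (f["fx"],f["cx"],f["cy"]),W@f["T_tool_cam"],f["img"]
E
python3 - <<'E'
from h import *
f=grab_frame("top");K=(f["fx"],f["cx"],f["cy"]);T=np.array(f["cam_to_world"])
for p,z in [((208,360),.006),((577,376),.006),((220,89),.051),((591,105),.051),((350,232),.066),((415,248),.066),((323,333),.048),((387,352),.048),((257,100),.066),((396,104),.066),((467,108),.066),((535,112),.066)]:
    print(p,np.round(px2w(K,T,(p[0]/2.6667+180,p[1]/2.6667+120),z),4))
print(wrist()[1])
for th in (0,np.pi/2,-np.pi/2,np.pi):
    q=ik([.45,.02,.42],rot(th)); print(th,None if q is None else np.round(q,2))
E
```

```text
(208, 360) [0.3903 0.2282 0.006 ]
(577, 376) [ 0.3648 -0.1571  0.006 ]
(220, 89) [0.6682 0.2042 0.051 ]
(591, 105) [ 0.6423 -0.1739  0.051 ]
(350, 232) [0.518  0.0736 0.066 ]
(415, 248) [0.5005 0.009  0.066 ]
(323, 333) [0.4174 0.104  0.048 ]
(387, 352) [0.3968 0.0397 0.048 ]
(257, 100) [0.6534 0.1645 0.066 ]
(396, 104) [0.6458 0.0246 0.066 ]
(467, 108) [ 0.64   -0.0467  0.066 ]
(535, 112) [ 0.6342 -0.1149  0.066 ]
[[ 4.35033049e-01  8.52243698e-01  2.90563118e-01  1.64233429e-01]
 [ 9.00414167e-01 -4.12030880e-01 -1.39588259e-01  5.32129383e-01]
 [ 7.57762898e-04  3.22352653e-01 -9.46619349e-01  3.74405488e-01]
 [ 0.00000000e+00  0.00000000e+00  0.00000000e+00  1.00000000e+00]]
0 [-0.12  0.08 -0.03  1.46  0.    3.02]
1.5707963267948966 [-0.12  0.08 -0.03  1.46  0.    1.45]
-1.5707963267948966 [-0.12  0.08 -0.03  1.46  0.   -1.69]
3.141592653589793 [-0.12  0.08 -0.03  1.46  0.   -0.12]
```

```bash
python3 - <<'E'
from h import *
movep([.44,.02,.40],rot(np.pi-.066))
K,T,im=wrist("pics/w1.png"); print(K,get_state()["clock"])
np.savez("w1.npz",K=K,T=T)
cv2.imwrite("pics/w1b.png",cv2.resize(im[...,::-1],(800,500)))
for n in ["blue_bin_center","yellow_bin_center","end_bin_center","back_stop","rack"]:
    for d in tip_of("wrist",n)[:4]: print(n,np.round(d["centre"],1),round(d["score"],2),px2w(K,T,d["centre"],.006 if n in("back_stop","rack") else .036).round(4))
E
```

```text
(327.80604071522544, 323.7879752108069, 192.97946700704637) 2.6583
blue_bin_center [348.3 149. ] 0.77 [0.4594 0.0587 0.036 ]
yellow_bin_center [312.6 227.9] 0.69 [ 0.5904 -0.0073  0.036 ]
end_bin_center [395.3 229.2] 0.57 [0.6021 0.1326 0.036 ]
rack [328.1 190.3] 0.96 [0.5351 0.0228 0.006 ]
```

View pics/w1b.png

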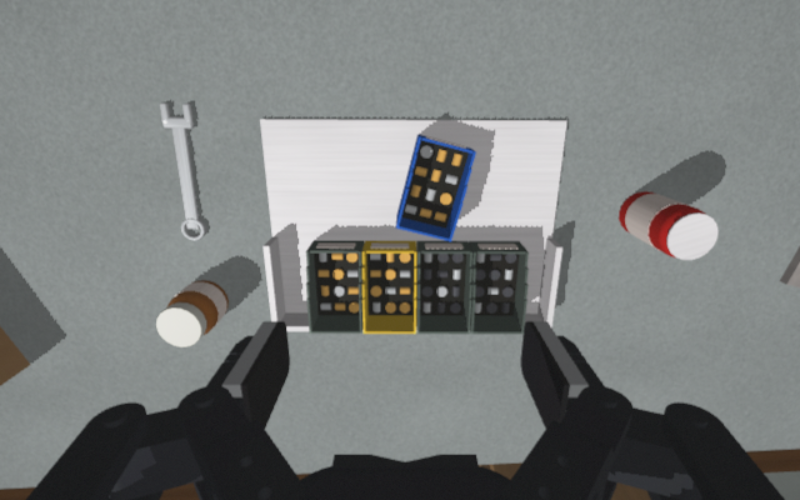

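The wrist view is flipped, with +x pointing down. At (437,188) the blue bin has its stepped low front facing the robot, and the yellow bin is at (390,287). The positions agree with the top camera to about 2 mm. Next I'll push the yellow pair right and the grey pair left, from inside their cavities.

```bash
cat >> h.py <<'E'
YAW=-.066; O=np.array([.5335,.024])
c,s_=np.cos(YAW),np.sin(YAW)
def R2W(x,y,z): return [O[0]+c*x-s_*y,O[1]+s_*x+c*y,z]
def W2R(p): d=np.array(p[:2])-O; return np.array([c*d[0]+s_*d[1],-s_*d[0]+c*d[1]])
E
python3 - <<'E'
from h import *
grab(40)
def push(y0,y1):
    movep(R2W(.060,y0,.10),rot(np.pi+YAW))
    print("down",move_l(R2W(.060,y0,.034),.12,until_force=15))
    hit=move_l(R2W(.060,y1,.034),.07,until_force=12)
    s=get_state(); print(hit,W2R(s["position"]).round(4),s["contact_force"].round(1),s["clock"])
    p=W2R(s["position"]); move_l(R2W(.060,p[1]-.006*np.sign(y1-y0),.034),.1); move_l(R2W(.060,p[1]-.006*np.sign(y1-y0),.11),.2)
push(-.028,-.028-.0635)
push(.044,.044+.0505)
movep([.44,.02,.36],rot(np.pi+YAW))
K,T,im=wrist("pics/w2.png")
for n in ["blue_bin_center","yellow_bin_center","end_bin_center","rack"]:
    for d in tip_of("wrist",n)[:4]: print(n,np.round(d["centre"],1),round(d["score"],2),W2R(px2w(K,T,d["centre"],.006 if n=="rack" else .036)).round(4))
print(get_state()["clock"])
cv2.imwrite("pics/w2b.png",cv2.resize(im[80:330,140:520,::-1],(800,526),interpolation=cv2.INTER_CUBIC)); np.savez("w2.npz",K=K,T=T)
E
```

```text
down False
False [ 0.06   -0.0916] [0.2 2.9 1. ] 6.7083
down False
False [0.0601 0.0949] [ 0.2 -2.2  2.1] 9.65
blue_bin_center [350.2 154. ] 0.8 [-0.0773  0.0291]
yellow_bin_center [282.5 239.4] 0.57 [ 0.0593 -0.0741]
end_bin_center [426.4 238.4] 0.56 [0.0577 0.1526]
rack [329.4 198.5] 0.87 [0.0016 0.0001]
rack [285.2 241.1] 0.37 [ 0.0776 -0.0738]
11.8667
```

View pics/w2b.png

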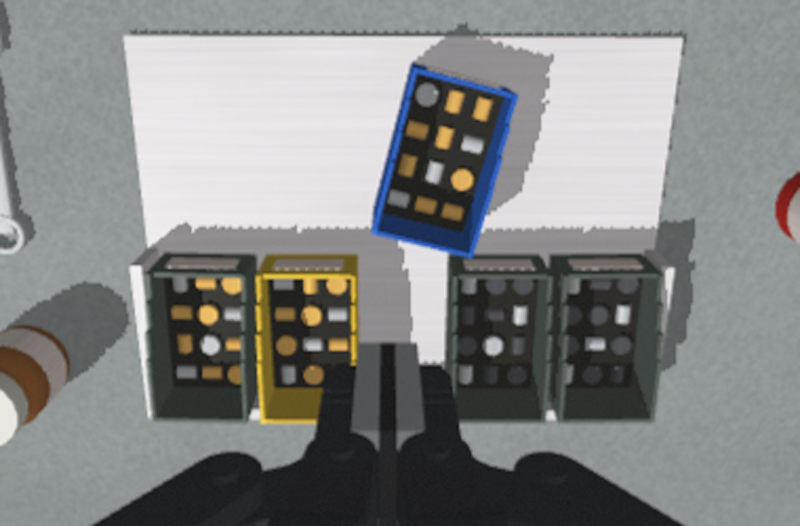

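The gap is open, between crop x=357 (yellow) and 450 (grey), and the row is still square. The blue bin hasn't moved. Now I'll measure and grasp its front wall.

```bash
python3 - <<'E'
from h import *
d=np.load("w2.npz");K,T=d["K"],d["T"]
f=lambda x,y,z:W2R(px2w(K,T,(140+x/2.105,80+y/2.105),z)).round(4)
for n,p in dict(yel_bl=(357,420,.066),yel_br=(260,421,.066),grey_br=(452,420,.066),gap2=(546,419,.066),end_bl=(656,418,.066),g2_bl=(243,419,.066),g2_br=(152,418,.066),chL=(667,268,.051),chR=(142,268,.051),blbl=(472,255,.066),blbr=(375,232,.066),blfl=(516,93,.048),blfr=(413,66,.048),plL=(684,36,.006),plR=(125,36,.006)).items(): print(n,f(*p))
E
```

```text
yel_bl [ 0.1128 -0.0309]
yel_br [ 0.1136 -0.102 ]
grey_br [0.1128 0.0387]
gap2 [0.112  0.1075]
end_bl [0.1112 0.188 ]
g2_bl [ 0.1119 -0.1143]
g2_br [ 0.111  -0.1808]
chL [-0.0006  0.1873]
chR [-0.0008 -0.1804]
blbl [-0.0159  0.0483]
blbr [-0.0322 -0.0169]
blfl [-0.1211  0.0748]
blfr [-0.1382  0.0078]
plL [-0.1548  0.1963]
plR [-0.1549 -0.1897]
```

```bash
python3 - <<'E'
from h import *
def push(y0,y1):
    movep(R2W(.060,y0,.10),rot(np.pi+YAW))
    move_l(R2W(.060,y0,.034),.15,until_force=15)
    hit=move_l(R2W(.060,y1,.034),.04,until_force=8)
    s=get_state(); p=W2R(s["position"]); print(hit,p.round(4),s["contact_force"].round(1),s["clock"])
    y=p[1]-.006*np.sign(y1-y0)
    move_l(R2W(.060,y,.034),.1); move_l(R2W(.060,y,.11),.2)
push(.085,.112)
push(-.08,-.108)
let_go()
# look from over the apron so the fingers clear the gap
movep(R2W(-.13,.02,.33),rot(np.pi+YAW))
K,T,im=wrist("pics/w3.png"); np.savez("w3.npz",K=K,T=T)
f=grab_frame("top"); cv2.imwrite("pics/top1.png",f["img"][...,::-1])
print(get_state()["clock"])
cv2.imwrite("pics/w3b.png",cv2.resize(im[...,::-1],(800,500),interpolation=cv2.INTER_CUBIC))
E
```

```text
True [0.0605 0.0975] [-0.3 -0.9 -0.4] 14.1083
True [ 0.0604 -0.0967] [-0.1  0.7  1.4] 16.7083
19.5583
```

View pics/w3b.png

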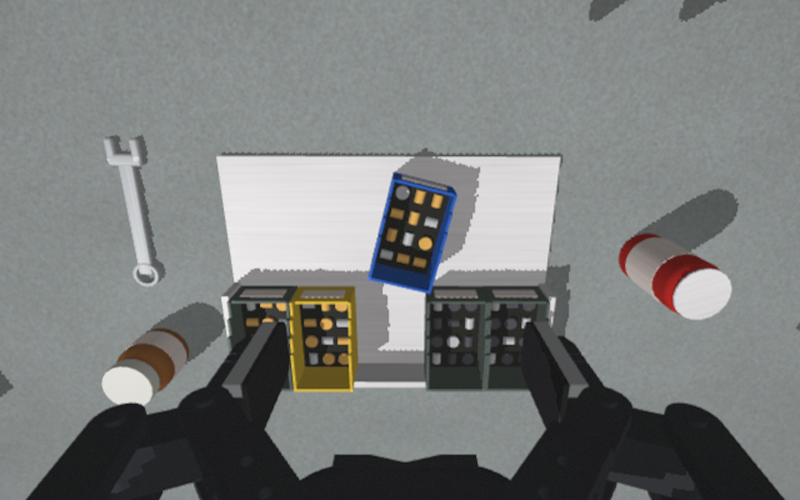

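The gap is now about 89 mm, between x=355 and 427, with both pairs against the cheeks. Next I'll grip the blue bin's front wall near (424,182), square the bin up and line it up with the gap.

```bash
python3 - <<'E'
from h import *
a=-.243; cx,cy=-.0772,.0275
wx,wy=cx-.0535*np.cos(a),cy-.0535*np.sin(a)
r=rot(np.pi/2+YAW+a)
movep(R2W(wx,wy,.12),r)
print(move_l(R2W(wx,wy,.031),.12,until_force=10))
grab(35); s=get_state(); print("gap",s["finger_gap"],s["grasp_force"],s["contact_force"].round(1),s["clock"])
move_l(R2W(-.1225,.0004,.031),.06,rot=rot(np.pi/2+YAW))
s=get_state(); print(s["contact_force"].round(1),s["clock"])
f=grab_frame("top"); im=f["img"]; K=(f["fx"],f["cx"],f["cy"]);T=np.array(f["cam_to_world"])
for n in ["blue_bin_center","yellow_bin_center","end_bin_center"]:
    for d in tip_of("top",n)[:3]: print(n,d["centre"],round(d["score"],2),W2R(px2w(K,T,d["centre"],.036)).round(4))
K,T,iw=wrist("pics/w4.png")
for n in ["blue_bin_center"]:
    for d in tip_of("wrist",n)[:3]: print(n,d["centre"],round(d["score"],2),W2R(px2w(K,T,d["centre"],.036)).round(4))
sc=grab_frame("scene")["img"][130:310,200:430,::-1]
A=cv2.resize(im[130:290,240:420,::-1],(450,400),interpolation=cv2.INTER_CUBIC)
B=cv2.resize(sc,(350,274),interpolation=cv2.INTER_CUBIC)
C=np.zeros((400,800,3),np.uint8);C[:,:450]=A;C[:274,450:]=B;cv2.imwrite("pics/c4.png",C)
E
```

```text
False
gap 0.020465917162903323 36.20969116687775 [-0.4 -0.1  4.2] 22.8083
[-0.6  1.3  5.1] 23.6333
blue_bin_center [330.6, 226.6] 0.83 [-0.0687 -0.0051]
yellow_bin_center [355.7, 180.1] 0.75 [ 0.0616 -0.0686]
yellow_bin_center [277.1, 179.9] 0.41 [0.0532 0.1473]
end_bin_center [275.2, 179.8] 0.71 [0.0533 0.1526]
end_bin_center [213.6, 209.2] 0.26 [-0.0346  0.3175]
blue_bin_center [434.2, 262.2] 0.92 [-0.0694  0.0022]
```

View pics/c4.png

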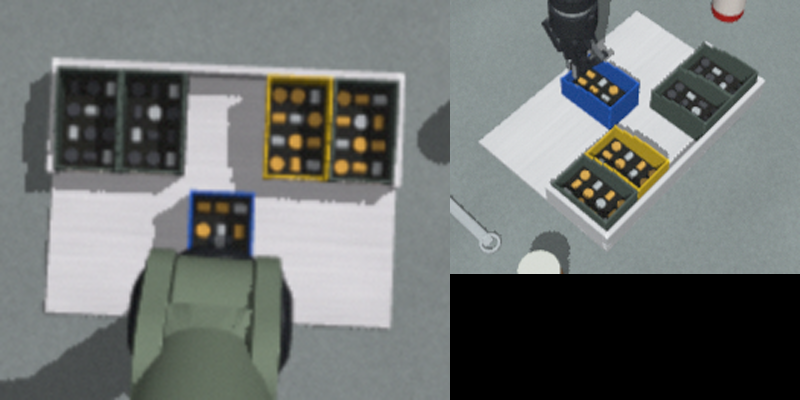

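The blue bin is square and lined up: its back edge spans crop x 190–254, and the gap spans 186–266. Now I'll slide it in.

```bash
python3 - <<'E'
from h import *
print(move_l(R2W(-.005,.0015,.031),.08,until_force=15)); s=get_state();print(W2R(s["position"]).round(4),s["contact_force"].round(1))
h=move_l(R2W(.016,.0015,.031),.025,until_force=12)
s=get_state();print(h,W2R(s["position"]).round(4),s["contact_force"].round(1),s["clock"])
K,T,iw=wrist("pics/w5.png"); sc=grab_frame("scene")["img"][130:310,200:430,::-1]
cv2.imwrite("pics/c5.png",np.hstack([cv2.resize(iw[100:400,150:550,::-1],(440,330)),cv2.resize(sc,(360,330),interpolation=cv2.INTER_CUBIC)]))
E
```

```text
True
[-0.1223  0.0006] [-0.8 -0.5  5.2]
True [-0.1224  0.0006] [-0.3  0.3  4.5] 25.0917
```

View pics/c5.png

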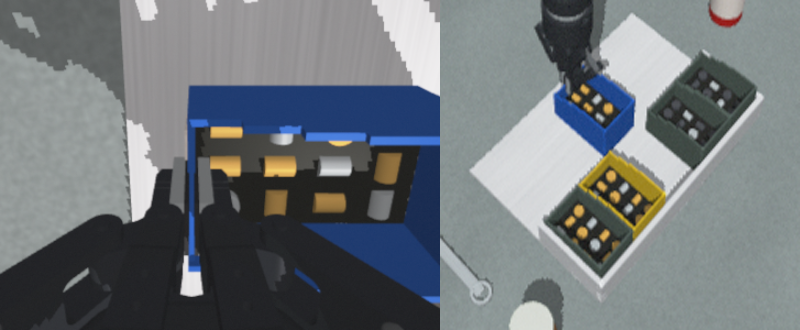

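Both moves tripped the force limit before moving: the bin is still at x=-0.122, and the picture shows the grip intact. The finger is pressing down slightly, so I'll regrip 3 mm higher and watch the force in small steps.

```bash
python3 - <<'E'
from h import *
let_go(); 
move_l(R2W(-.1223,.0006,.034),.05)
print(get_state()["contact_force"].round(1),get_state()["clock"])
grab(30)
print(get_state()["contact_force"].round(1),get_state()["finger_gap"],get_state()["clock"])
for x in (-.117,-.110,-.095):
    h=move_l(R2W(x,.001,.034),.04,until_force=25)
    s=get_state();print(h,W2R(s["position"]).round(4),s["contact_force"].round(1),s["clock"])
    if h: break
E
```

```text
[-0.4 -0.3  0.4] 26.2083
[-0.5  0.   1.6] 0.024640219600086406 26.9333
True [-0.1209  0.0008] [0.9 0.4 3.8] 27.1417
```

The force reading is spiky while the wall is gripped. I'll switch to towing instead: shut fingers inside the cavity, pushing on the back wall, which keeps the yaw stable.

```bash
python3 - <<'E'
from h import *
def log(t,h=None):
    s=get_state();print(t,h,W2R(s["position"]).round(4),s["contact_force"].round(1),round(s["clock"],2))
let_go(); p=get_state()["position"]; move_l([p[0],p[1],.12],.2)
grab(30)
K=None
movep(R2W(-.052,.0005,.10),rot(np.pi+YAW))
log("down",move_l(R2W(-.052,.0005,.036),.15,until_force=15))
log("ap",move_l(R2W(.0,.0005,.036),.06,until_force=20))
log("in",move_l(R2W(.08,.0005,.036),.07,until_force=20))
sc=grab_frame("scene")["img"][130:310,200:430,::-1]; K,T,iw=wrist()
cv2.imwrite("pics/c6.png",np.hstack([cv2.resize(iw[100:400,150:550,::-1],(440,330)),cv2.resize(sc,(360,330),interpolation=cv2.INTER_CUBIC)]))
E
```

```text
down False [-0.0519  0.0005] [ 0.4 -0.3  1.4] 31.23
ap False [0.     0.0005] [-0.1 -1.   0.6] 32.25
in False [0.0801 0.0005] [-0.4 -0.6 -0.8] 33.54
```

View pics/c6.png

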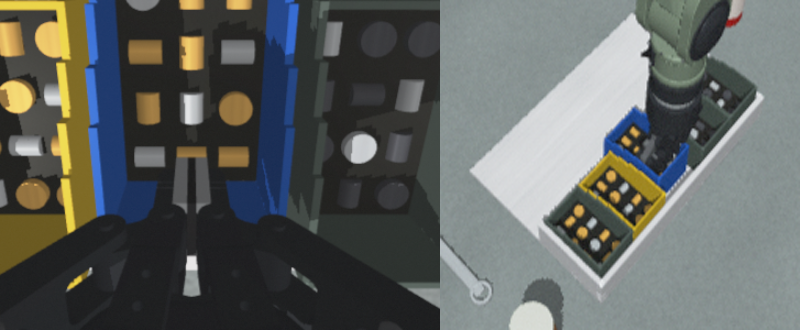

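The blue bin is straight inside the gap, clear of both neighbours. Now I'll push it to the stop, then push each of the others home the same way.

```bash
python3 - <<'E'
from h import *
def log(t,h=None):
    s=get_state();print(t,h,W2R(s["position"]).round(4),s["contact_force"].round(1),round(s["clock"],2))
def out(y):
    x=W2R(get_state()["position"])[0]-.005
    move_l(R2W(x,y,.036),.1); move_l(R2W(x,y,.085),.2)
log("home",move_l(R2W(.115,.0005,.036),.035,until_force=10)); out(.0005)
for y in (-.0795,-.1505,.1515,.0805):
    movep(R2W(.090,y,.085),rot(np.pi+YAW))
    if move_l(R2W(.090,y,.036),.15,until_force=15): log("blocked"); break
    log(y,move_l(R2W(.115,y,.036),.03,until_force=10)); out(y)
    if get_state()["clock"]>50: break
movep(R2W(-.10,.02,.33),rot(np.pi+YAW))
K,T,iw=wrist(); f=grab_frame("top"); print(get_state()["clock"])
np.savez("w7.npz",K=K,T=T,im=f["img"],iw=iw)
cv2.imwrite("pics/c7.png",np.vstack([cv2.resize(iw[120:340,130:510,::-1],(518,300),interpolation=cv2.INTER_CUBIC),cv2.resize(f["img"][130:245,225:424,::-1],(518,300),interpolation=cv2.INTER_CUBIC)]))
E
```

```text
home True [0.1022 0.0005] [-0.5  0.1 -0.3] 34.33
-0.0795 True [ 0.1019 -0.0795] [ 0.1  0.1 -0.1] 36.39
-0.1505 True [ 0.1017 -0.1504] [ 0.3 -0.4  1.1] 38.42
0.1515 True [0.1027 0.1515] [-0.7  0.1 -0.2] 41.24
0.0805 True [0.1025 0.0804] [ 0.2 -0.8  0.7] 43.29
45.25
```

View pics/c7.png

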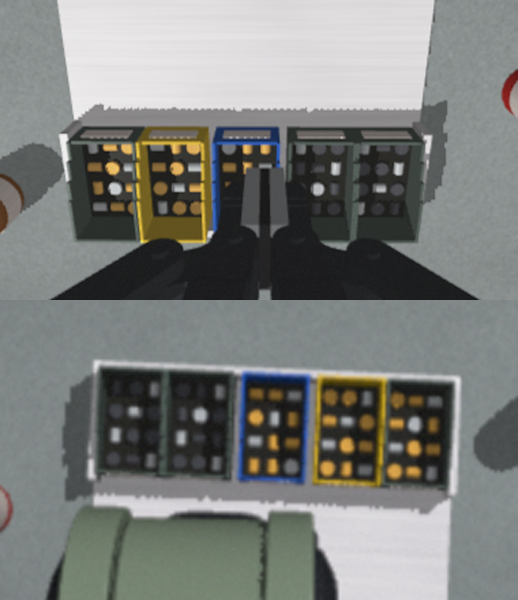

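All five bins are home, square and level at the back stop. Blue, at (275,428) in the lower picture, sits directly left of yellow at (349,430). All five stop contacts agree within 1 mm, so I'm handing in.

```bash
python3 -c "
from cell import *
print(sign_off())"
```

```text
the job is handed in; nothing more can be done
None
```

The blue bin is back in the row directly left of the yellow one, with all five bins pushed to the back stop and square. The can, jar and wrench were not touched, and the job was handed in at about 45 s on the robot's clock.

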